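# Tip up and lift out the flush drain cover

### The arm

A 6-joint arm with a two-finger parallel gripper is mounted at the origin on the work surface. World frame = base frame: x ahead of the robot, y to its left, z up, the work surface at z = 0. Lengths are in mm, angles in rad, forces in N, time in s.
With the tool pointing down it reaches from about 400 to 925 mm from the base axis. Payload 12.5 kg.
Tool frame: the origin (TCP) lies midway between the tips of the shut fingers; the grasp point (between the pads) lies 19 mm behind it (env.grip_depth is the distance from the TCP to the grasp point, in mm); z points along the fingers, y is the line along which they close (so a half turn about z gives the same grasp; the last joint's range is limited). The gripper opens to 95 mm and grips with 3 to 60 N. Pads are 20 mm wide; open, the fingers measure 119 mm over their backs; the gripper's body (75 mm by 180 mm) begins 59 mm behind the grasp point.
Start: joints at [-1.224, 0.491, 1.559, -0, 1.092, -0.106], TCP at [273.453, -562.024, 214.661] pointing down, gripper open.
Joint ranges: [-3.1, 3.1], [-0.84, 2.19], [0.05, 2.79], [-1.13, 4.28], [0.06, 2.93], [-2.69, 2.69]. Speed limits (rad/s): [2.22, 2.22, 2.79, 3.14, 3.14, 3.14].

### API

Orientations are given as [roll, pitch, yaw] about the fixed x, y, z axes, in that order (R = Rz(yaw) Ry(pitch) Rx(roll)).
In Python, from cell import monitor, viewer, order, env gives the robot as it stands.
- The arm moves only by the tool move_arm, never from a script. Its argument "moves" is one flat list of numbers, 4 for each row, row after row: the shift along the tool's x, y, z normalised to -1 to 1, where 1 is 0.15 m, then the turn about the tool's z normalised to -1 to 1, where 1 is pi/2 rad. A call has 1 to 10 rows; each row shifts and turns the commanded pose from where the row before left it, along the tool's axes as they then stand; what a row does not reach is not made up. A row lasts 1/8 s, in which the tool goes at most 62.5 mm and 10.7 degrees, less where a joint would pass 70% of its speed; a pose out of reach is approached as far as the arm can. A call with a number of a shift or a turn outside -1 to 1 is refused whole. A call with a gripper value outside its range is refused whole. "claw" is the finger opening in mm, from 0 to 95.1, set as the call begins (left out, the last holds). The fingers move at their own pace and stop on an object; the grip force is fixed at half the most. Time passes only in rows, so rows that do not move let the fingers close. It gives the time, the measured TCP pose, the force, the opening and the grip force at its end, in the units of the state.
- monitor.state(): the state, without advancing time (a new reading comes with each control period).
- viewer.read_camera(name): name is "scene" or "top" or "wrist"; returns the picture (384x512x3 uint8, red, green, blue); there is no depth.
- viewer.camera_info(name): a dict with "K" (3x3 intrinsics, pixels), "camera_from_world" (4x4, takes a point from world to camera coordinates). Camera axes: x right, y down, z forward; pixel columns grow to the right and rows downward; lengths in mm; the calibration is good to about 2 mm. A picture is of the moment at which its call begins: read the wrist's pose just before it. camera_info takes no time and is no camera call; for the wrist camera it gives the pose at the moment of the call.
- order.job_done(): hands the job in; it is judged then, once.
The state is a dict: "t": time; "joints": joint angles; "qvel": joint speeds; "tau": joint torques, N m; "eef_pos": TCP position; "tcp_rot": TCP orientation; "ft_force": force on the tool from outside, world axes, zero at the start; "moment": the same for the moment, N m; "opening": opening from 0.0 (shut) to 1.0 (fully open); "grip_force": force on a finger pad.
Only numpy, scipy, OpenCV 4.12 (cv2) and the standard library are available. Lean on these libraries where they do the work, as an engineer would, in place of code of your own. Each camera call takes 0.05 s, during which the arm holds its last target. There are 200 camera calls.

### The job

Press down the end of the oblong steel drain cover that bears the round thumb mark, so that its slotted end tips up out of the granite block. Then take the cover by the raised end, lift it out and lay it flat, right way up, inside the blue ceramic dish. Leave the steel cup standing where it is.

Things in the scene. Friction and masses are not known exactly. Their poses are not given: they have to be found in the camera images.
- cover: Loose oblong steel drain cover, 120 x 50 x 6 mm (x, y, z), 80 to 170 g. Origin at the centre of its underside, z up. Its +x end bears a round thumb mark (flat 30 mm ring, centre 40 mm from the middle); dark slots (marks only) cover the middle and -x end. It starts level in the block's well, top faces flush, on a rocker. Tipped up, it can be gripped across its 50 mm width over the last 25 mm.
- slab: Fixed granite block, 220 x 130 mm, top 50 mm above the bench; origin at its underside's centre. Well 126 x 55 mm along x, 40 mm deep. A rocker in it pivots 10 mm off the cover's middle, towards the thumb mark; 1 to 3 N on the mark, 11 mm down, tips it 20 degrees (slotted end up 23 mm) and, being stiff, it stays. The other end cannot be pressed. A flat 42 mm disc at the +x end is a fixed cap.
- dish: Loose shallow oblong blue ceramic dish standing on the bench, 200 x 165 mm (x, y), 22 mm high, walls 6 mm, inner floor 6 mm above its underside, 0.7 kg. Origin at the centre of its underside, z up. Its x is its long side.
- cup: Empty stainless steel cup, 74 mm across the rim, 80 mm high, standing upright on the bench; a bystander. Origin at the centre of its underside, z up.
Not all that is in view belongs to the job. Several things have the shape of the cover; the one meant has the colours described above.

How it is judged:
By the outcome, as a careful person would: the job done as asked, in the order asked, and still so for the second after the job is handed in, with the robot touching nothing.
It also fails if it takes over 51 s, if anything falls off the work surface, if the arm or the gripper's body presses on something with over 40 N, if the wrist force passes 120 N, or if a joint passes its speed limit or range.

## Working session

There is one attempt and no reset: what is moved stays moved. The work goes in short steps, Python scripts to look and compute and a tool call to move; the robot and the scene stay as the last step left them, time stands still between calls to the robot, and variables do not carry over. Pictures are saved under pics/ and viewed, at most 10 in all, crops included, and the job is handed in when it is done.

Besides the shell and the picture viewer there is one more tool, called after "Emit:" by a JSON object that holds its "fn" and its "kwargs", one argument or row to a line. move_arm: Moves the arm, as the interface text tells. Scaled input: -1 to 1 covers 0.15 m each way for a shift and pi/2 rad each way for a turn. Its arguments: {"type":"object","properties":{"moves":{"type":"array"},"claw":{"type":"number"}},"required":["moves"]}

```bash
mkdir -p pics; ls; python3 - <<'E'
from cell import monitor, viewer, order, env
import cv2
s=monitor.state();print(s)
for n in ("scene","top"):
    im=viewer.read_camera(n);cv2.imwrite(f"pics/{n}0.png",im[:,:,::-1])
    i=viewer.camera_info(n);print(i)
E
```

```text
pics
{'t': 0.0, 'joints': array([-1.22358220e+00,  4.91571389e-01,  1.55946567e+00, -3.27321477e-05,
        1.09172317e+00, -1.05582509e-01]), 'qvel': array([ 1.09328202e-03,  6.38311216e-04,  7.71241070e-04,  1.18626923e-05,
       -1.78193551e-03, -8.95073107e-04]), 'tau': array([-1.54287689e-03, -6.12641788e+01, -2.58177209e+01,  6.92458358e-02,
        4.81091451e-02, -1.03740260e-04]), 'eef_pos': array([ 273.3607779 , -561.76080241,  214.04882282]), 'tcp_rot': array([-3.14042852e+00, -9.41791300e-05,  4.52811687e-01]), 'ft_force': array([ 0.40938178, -0.29258121, -0.3145132 ]), 'moment': array([-0.04462439, -0.02450713, -0.00603858]), 'grip_force': 0.0, 'opening': 1.00222571677383}
{'K': array([[349.8931455 ,   0.        , 259.55482416],
       [  0.        , 349.8931455 , 194.39257801],
       [  0.        ,   0.        ,   1.        ]]), 'camera_from_world': array([[-7.53636256e-01,  6.57071775e-01,  1.70022439e-02,
         4.17724897e+02],
       [ 4.54634853e-01,  5.39781290e-01, -7.08479576e-01,
        -1.92711116e+02],
       [-4.74699426e-01, -5.26206082e-01, -7.05526480e-01,
         1.41253117e+03],
       [ 0.00000000e+00,  0.00000000e+00,  0.00000000e+00,
         1.00000000e+00]])}
{'K': array([[485.62945434,   0.        , 261.21400489],
       [  0.        , 485.62945434, 187.34885019],
       [  0.        ,   0.        ,   1.        ]]), 'camera_from_world': array([[ 8.41154054e-03, -9.99951509e-01, -5.12104785e-03,
         8.39836460e+00],
       [-9.76944728e-01, -7.12526004e-03, -2.13373450e-01,
         5.25961111e+02],
       [ 2.13326614e-01,  6.79778013e-03, -9.76957290e-01,
         1.49782713e+03],
       [ 0.00000000e+00,  0.00000000e+00,  0.00000000e+00,
         1.00000000e+00]])}
```

View pics/scene0.png

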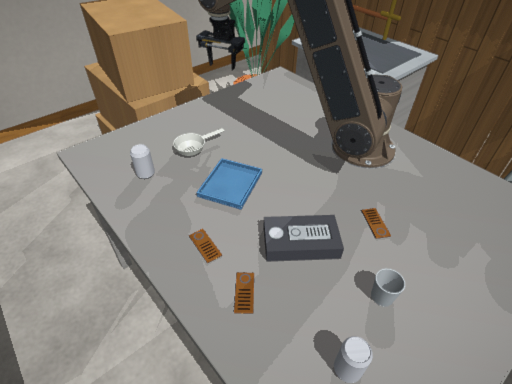

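View pics/top0.png

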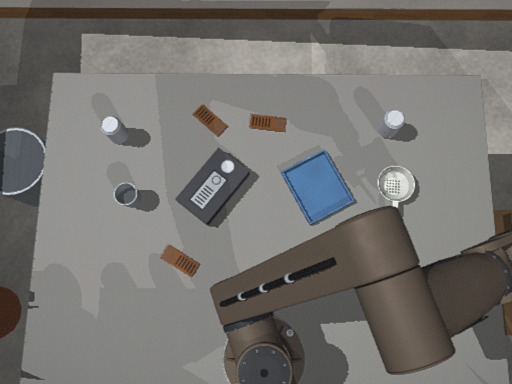

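The top view shows the granite block at about (217,186), with the steel cover in it. The thumb mark is near (216,180) and the cap at (228,167). The blue dish is at (318,187), the cup at (125,194), and the rust-coloured lookalikes lie elsewhere.

```bash
cat > h.py <<'E'
import numpy as np, cv2
from cell import monitor, viewer
def ray(n,uv,z,info=None):
    i=info or viewer.camera_info(n);T=i["camera_from_world"];R=T[:3,:3];c=-R.T@T[:3,3]
    uv=np.atleast_2d(np.asarray(uv,float))
    d=np.c_[uv,np.ones(len(uv))]@np.linalg.inv(i["K"]).T@R
    return c+d*((z-c[2])/d[:,2])[:,None]
def plan(n,mask,z,info=None,amin=40):
    out=[]
    for c in cv2.findContours(mask.astype(np.uint8),cv2.RETR_EXTERNAL,cv2.CHAIN_APPROX_NONE)[0]:
        if cv2.contourArea(c)<amin: continue
        p=ray(n,c[:,0,:],z,info)[:,:2].astype(np.float32)
        r=cv2.minAreaRect(p); px=c[:,0].mean(0)
        out.append((px.round(1),np.round(r[0],1),np.round(r[1],1),round(r[2],1)))
    return out
E
python3 - <<'E'
from h import *
for n,box in (("top",(170,140,265,235)),("scene",(255,205,350,270))):
    im=cv2.imread(f"pics/{n}0.png");hsv=cv2.cvtColor(im,cv2.COLOR_BGR2HSV)
    b=(hsv[...,0]>95)&(hsv[...,0]<125)&(hsv[...,1]>120)&(hsv[...,2]>50)
    print(n,"dish");[print(*o) for o in plan(n,b,22)]
    m=np.zeros(b.shape,bool);x0,y0,x1,y1=box;m[y0:y1,x0:x1]=1
    g=hsv[...,2]>110
    if n=="top": # exclude bench: keep only block region (dark convex hull)
        pass
    k=(hsv[...,2]<75)&m
    cs=max(cv2.findContours(k.astype(np.uint8),cv2.RETR_EXTERNAL,cv2.CHAIN_APPROX_NONE)[0],key=cv2.contourArea)
    h=np.zeros(b.shape,np.uint8);cv2.fillPoly(h,[cv2.convexHull(cs)],1)
    print("block");[print(*o) for o in plan(n,h,50)]
    h=cv2.erode(h,np.ones((5,5)))
    print("bright");[print(*o) for o in plan(n,(h>0)&(hsv[...,2]>120),50,None,30)]
    print(ray(n,[[216,180]] if n=="top" else [[295,231.5]],50))
    c=im[y0-10:y1+10,x0-10:x1+10];cv2.imwrite(f"pics/c_{n}.png",cv2.resize(c,None,fx=5,fy=5,interpolation=cv2.INTER_CUBIC))
E
```

```text
top dish
[317.  186.7] [ 539.4 -170. ] [197.5 164.6] 28.3
block
[227.9 200.3] [485.2 109.1] [ 50.5 218.7] 48.4
bright
[[550.5757291  158.72258499  50.        ]]
scene dish
[229.8 183.6] [ 550.8 -161.5] [208.9 167. ] 28.1
block
[297.2 245.9] [603.3 206.4] [123.9 243.8] 25.1
bright
[296.5 237.3] [569.4 178.5] [19.7 52.5] 26.0
[275.4 233. ] [604.1 124.7] [36.  41.8] 21.9
[[554.62957315 158.03213451  50.        ]]
```

View pics/c_top.png

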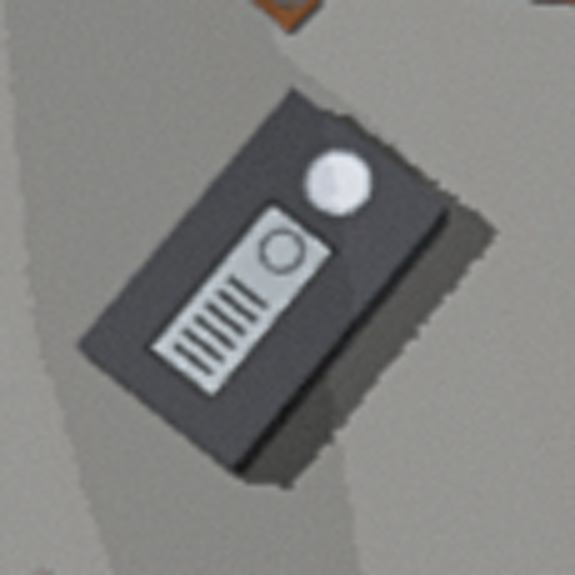

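The enlarged crop shows the cover's corners at crop pixels (274,205), (331,250), (212,396) and (152,347). The thumb ring is at (282,251) and the cap at (338,183).

```bash
python3 - <<'E'
from h import *
f=lambda a:np.array(a)/5+[160-.4,130-.4]
P=ray("top",f([[274,205],[331,250],[212,396],[152,347],[282,251],[338,183]]),50)[:,:2]
print(P.round(1),P[:4].mean(0));a=P[:2].mean(0);b=P[2:4].mean(0);print(np.linalg.norm(a-b),np.degrees(np.arctan2(*(a-b)[::-1])))
d=P[5]-P[:4].mean(0);print(np.degrees(np.arctan2(d[1],d[0])),np.linalg.norm(d))
d=P[5]-P[4];print(np.degrees(np.arctan2(d[1],d[0])),np.linalg.norm(d))
im=cv2.imread("pics/top0.png");hsv=cv2.cvtColor(im,cv2.COLOR_BGR2HSV)
b=(hsv[...,0]>95)&(hsv[...,0]<125)&(hsv[...,1]>120)&(hsv[...,2]>50)
c=max(cv2.findContours(b.astype(np.uint8),0,1)[0],key=cv2.contourArea)
p=ray("top",c[:,0],22)[:,:2].astype(np.float32);print(cv2.boxPoints(cv2.minAreaRect(p)))
v=(hsv[...,2]>215);v[:140]=0;v[235:]=0;v[:,:170]=0;v[:,265:]=0
print(plan("top",v,50))
E
```

```text
[[581.8 164.8]
 [552.1 127.1]
 [456.  200.7]
 [487.5 240.2]
 [551.2 158.7]
 [596.9 123.6]] [519.37313442 183.20700541]
120.89680807850318 -38.04536969889235
-37.55522342541673 97.73713816352003
-37.582390130295195 57.5627956446483
[[ 413.45508  -144.2636  ]
 [ 491.36987  -289.2396  ]
 [ 665.31836  -195.75401 ]
 [ 587.40356   -50.778015]]
[(array([227.9, 165.8]), array([597.6, 121.1]), array([33.7, 26. ]), 1.2)]
```

Emit:
{"fn": "move_arm", "kwargs": {
  "moves": [0,0,0,-0.118,0,0,0,-0.118,0,0,0,-0.118,0,0,0,-0.118,0,0,0,-0.118,0,0,0,-0.118,0,0,0,-0.118,0,0,0,-0.118,0,0,0,-0.118,0,0,0,-0.118],
  "claw": 0
}}

```text
t: 1.35
eef_pos: [273.4, -561.9, 214.3]
tcp_rot: [3.141, -0.001, 2.312]
ft_force: [-0.3, -0.3, 0.5]
opening: 0.025
grip_force: 0.0
```

Emit:
{"fn": "move_arm", "kwargs": {
  "moves": [0,0,0,-0.112,0.114,0.379,0,0,0.114,0.379,0,0,0.114,0.379,0,0,0.114,0.379,0,0,0.114,0.379,0,0,0.114,0.379,0,0,0.114,0.379,0,0,0.114,0.379,0,0,0.114,0.379,0,0]
}}

```text
t: 2.6
eef_pos: [465.6, -61.4, 214.6]
tcp_rot: [-3.142, 0.0, 2.482]
ft_force: [1.2, -0.8, -0.1]
opening: 0.009
grip_force: 0.0
```

Emit:
{"fn": "move_arm", "kwargs": {
  "moves": [0.114,0.379,0.1,0,0.114,0.379,0.1,0,0.114,0.379,0.1,0,0.114,0.379,0.1,0,0,0,0.2,0,0,0,0,0,0,0,0,0]
}}

```text
t: 3.48
eef_pos: [550.7, 157.8, 125.4]
tcp_rot: [3.141, 0.0, 2.482]
ft_force: [0.3, -0.0, 1.3]
opening: 0.001
grip_force: 0.0
```

```bash
python3 - <<'E'
from h import *
i=viewer.camera_info("wrist");im=viewer.read_camera("wrist");cv2.imwrite("pics/w1.png",im[:,:,::-1])
np.savez("w1.npz",K=i["K"],T=i["camera_from_world"]);print(i)
E
```

```text
{'K': array([[333.777645  ,   0.        , 257.39827886],
       [  0.        , 333.777645  , 197.55153575],
       [  0.        ,   0.        ,   1.        ]]), 'camera_from_world': array([[ 6.13784237e-01,  7.89473766e-01, -2.89076441e-04,
        -4.62242711e+02],
       [ 7.56937155e-01, -5.88384210e-01,  2.84341636e-01,
        -3.30905929e+02],
       [ 2.24310174e-01, -1.74743227e-01, -9.58722979e-01,
         2.10766544e+02],
       [ 0.00000000e+00,  0.00000000e+00,  0.00000000e+00,
         1.00000000e+00]])}
```

View pics/w1.png

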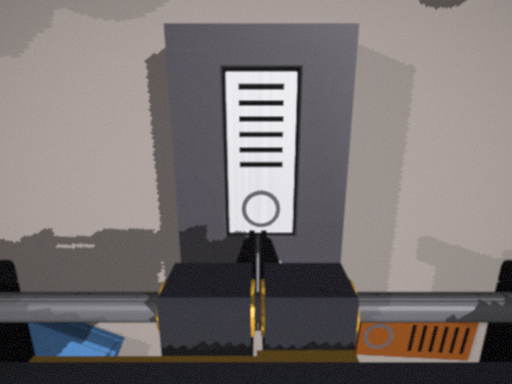

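The wrist view shows the cover with corners at (224,68), (299,69), (295,235) and (227,233), and the thumb ring at (261,208). The closed fingers sit just below the ring in the picture.

```bash
python3 - <<'E'
from h import *
d=np.load("w1.npz");i=dict(K=d["K"],camera_from_world=d["T"])
P=ray("wrist",[[224,68],[299,69],[295,235],[227,234],[261,208.5]],50,i)[:,:2]
print(P.round(1),P[:4].mean(0));a=P[2:4].mean(0)-P[:2].mean(0);print(np.linalg.norm(a),np.degrees(np.arctan2(a[1],a[0])))
E
```

```text
[[456.8 201.2]
 [489.1 241.7]
 [587.4 166.8]
 [553.5 124.6]
 [553.2 159. ]] [521.67452019 183.56300978]
123.47836264220786 -37.84691519253991
```

Emit:
{"fn": "move_arm", "kwargs": {
  "moves": [0,0.012,0.2,0,0,0,0.2,0,0,0,0.067,0,0,0,0,0,0,0,0.013,0,0,0,0.013,0,0,0,0.013,0,0,0,0.013,0]
}}

```text
t: 4.53
eef_pos: [552.8, 159.6, 47.6]
tcp_rot: [3.14, 0.003, 2.483]
ft_force: [3.8, -3.5, 7.2]
opening: 0.005
grip_force: 3.5
```

Emit:
{"fn": "move_arm", "kwargs": {
  "moves": [0,0,0.014,0,0,0,0.014,0,0,0,0.014,0,0,0,0,0]
}}

```text
t: 5.03
eef_pos: [553.8, 159.3, 42.8]
tcp_rot: [3.138, 0.004, 2.482]
ft_force: [2.0, -6.2, 21.0]
opening: 0.006
grip_force: 11.1
```

Emit:
{"fn": "move_arm", "kwargs": {
  "moves": [0,0,-0.05,0,0,0,-0.2,0,0,0,-0.3,0,0.2,0,-0.2,0,0,0,0,0]
}}

```text
t: 5.65
eef_pos: [527.5, 179.1, 155.0]
tcp_rot: [3.139, 0.002, 2.484]
ft_force: [0.6, -0.4, -0.5]
opening: 0.007
grip_force: 0.0
```

```bash
python3 - <<'E'
from h import *
print(monitor.state()["eef_pos"])
i=viewer.camera_info("wrist");im=viewer.read_camera("wrist")[:,:,::-1]
np.savez("w2.npz",K=i["K"],T=i["camera_from_world"])
s=viewer.read_camera("scene")[195:280,245:355,::-1]
s=cv2.resize(s,(512,396),interpolation=cv2.INTER_CUBIC)
cv2.imwrite("pics/w2.png",im);cv2.imwrite("pics/s2.png",s)
E
```

```text
[527.45026164 179.07329173 154.99613726]
```

View pics/w2.png

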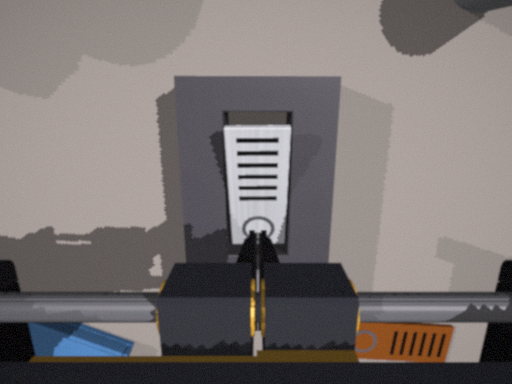

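View pics/s2.png

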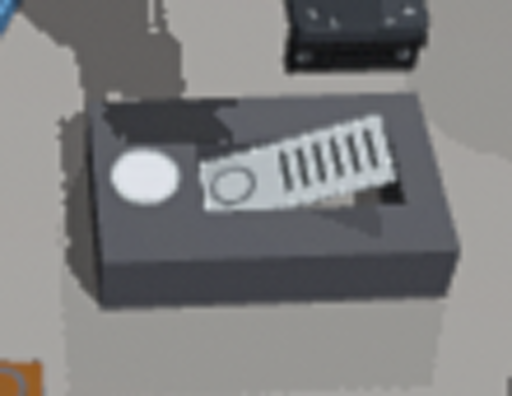

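The cover is tipped. In the wrist view its raised end lies between (225,127) and (291,126); the scene crop shows the same end up out of the well.

```bash
python3 - <<'E'
from h import *
d=np.load("w2.npz");i=dict(K=d["K"],camera_from_world=d["T"])
P=ray("wrist",[[225,127],[291,126]],73,i)[:,:2];Q=ray("wrist",[[233,244],[286,244]],37,i)[:,:2]
print(P,P.mean(0),np.linalg.norm(P[0]-P[1]),Q,Q.mean(0))
u=np.array([np.cos(np.radians(-37.8)),np.sin(np.radians(-37.8))]);g=P.mean(0)+11*u;print(g)
s=monitor.state();w=g-s["eef_pos"][:2];y=s["tcp_rot"][2];print(w@[np.cos(y),np.sin(y)],w@[np.sin(y),-np.cos(y)])
E
```

```text
[[465.02649945 196.75391191]
 [494.44299552 235.93702308]] [479.73474748 216.3454675 ] 48.99639213795295 [[553.52159702 129.73132544]
 [584.08304406 169.1466422 ]] [568.80232054 149.43898382]
[488.42645262 209.60348991]
50.399566872794715 0.7926409813102436
```

Emit:
{"fn": "move_arm", "kwargs": {
  "moves": [0.168,0.003,0,0,0.168,0.002,0,0,0,0,0.15,0,0,0,0.15,0,0,0,0.15,0,0,0,0.1,0,0,0,0.097,0,0,0,0,0],
  "claw": 75
}}

```text
t: 6.75
eef_pos: [488.0, 209.5, 55.0]
tcp_rot: [-3.14, -0.001, 2.482]
ft_force: [1.0, -0.3, 0.3]
opening: 0.768
grip_force: 0.0
```

Emit:
{"fn": "move_arm", "kwargs": {
  "moves": [0,0,0,0,0,0,0,0,0,0,0,0,0,0,0,0,0,0,0,0,0,0,0,0,0,0,0,0],
  "claw": 35
}}

```text
t: 7.62
eef_pos: [488.6, 209.6, 56.0]
tcp_rot: [3.141, 0.0, 2.482]
ft_force: [0.3, -0.0, 2.4]
opening: 0.519
grip_force: 30.0
```

Emit:
{"fn": "move_arm", "kwargs": {
  "moves": [0,0,-0.03,0,0,0,-0.06,0,0,0,-0.1,0,0,0,-0.12,0,0,0,-0.15,0,0,0,-0.15,0,0,0,-0.1,0,0,0,-0.05,0,0,0,0,0],
  "claw": 20
}}

```text
t: 8.75
eef_pos: [488.5, 209.6, 170.1]
tcp_rot: [3.141, 0.0, 2.482]
ft_force: [0.4, -0.5, -1.8]
opening: 0.52
grip_force: 30.0
```

```bash
python3 - <<'E'
from h import *
s=viewer.read_camera("scene")[120:290,220:400,::-1]
w=viewer.read_camera("wrist")[:,:,::-1]
cv2.imwrite("pics/s3.png",np.hstack([cv2.resize(s,(400,378),interpolation=cv2.INTER_CUBIC),cv2.resize(w,(400,378))]))
E
```

```text
(no output)
```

View pics/s3.png

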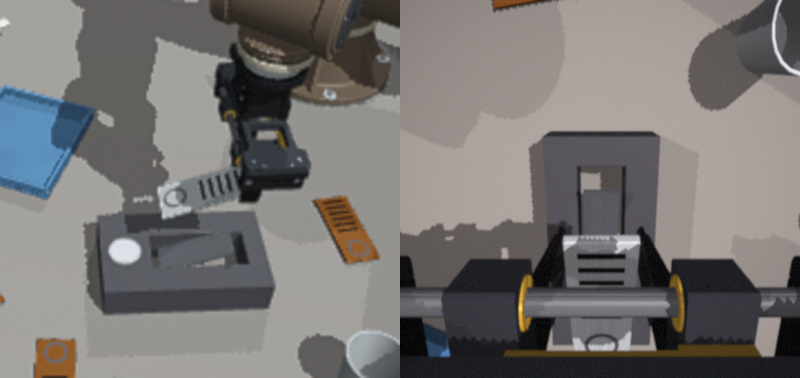

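The cover is held by its slotted end, tilted about 20 degrees, and clear of the block. The cup still stands. Next I carry it over the dish.

Emit:
{"fn": "move_arm", "kwargs": {
  "moves": [-0.109,-0.082,0,0,-0.217,-0.165,0,0,-0.217,-0.165,0,0,-0.217,-0.165,0,0,-0.217,-0.165,0,0,-0.217,-0.165,0,0,-0.217,-0.165,0,0,-0.217,-0.165,0,0,-0.217,-0.165,0,0,-0.109,-0.082,0,0]
}}

```text
t: 10.1
eef_pos: [583.8, -147.6, 169.0]
tcp_rot: [-3.141, -0.001, 2.481]
ft_force: [0.5, 0.7, -1.0]
opening: 0.52
grip_force: 30.0
```

Emit:
{"fn": "move_arm", "kwargs": {
  "moves": [0,0,0,0.04,0,0,0,0.08,0,0,0,0.08,0,0,0,0.08,0,0,0,0.08,0,0,0,0.08,0,0,0,0.08,0,0,0,0.08,0,0,0,0.08,0,0,0,0.08]
}}

```text
t: 11.35
eef_pos: [583.6, -145.2, 169.4]
tcp_rot: [-3.14, -0.0, 1.285]
ft_force: [0.3, 0.1, -1.1]
opening: 0.516
grip_force: 30.0
```

Emit:
{"fn": "move_arm", "kwargs": {
  "moves": [0,0,0,0.08,0,0,0,0.08,0,0,0,0.08,0,0,0,0.08,0,0,0,0.08,0,0,0,0.07,0,0,0,0.036,0,0,0,0,0,0,0,0]
}}

```text
t: 12.48
eef_pos: [583.7, -145.6, 169.7]
tcp_rot: [-3.141, 0.0, 0.495]
ft_force: [-0.6, 0.3, -1.0]
opening: 0.523
grip_force: 30.0
```

```bash
python3 - <<'E'
from h import *
s=viewer.read_camera("scene")[100:230,170:310,::-1]
w=viewer.read_camera("wrist")[:,:,::-1]
cv2.imwrite("pics/s4.png",np.hstack([cv2.resize(s,(400,378),interpolation=cv2.INTER_CUBIC),cv2.resize(w,(400,378))]))
E
```

```text
(no output)
```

View pics/s4.png

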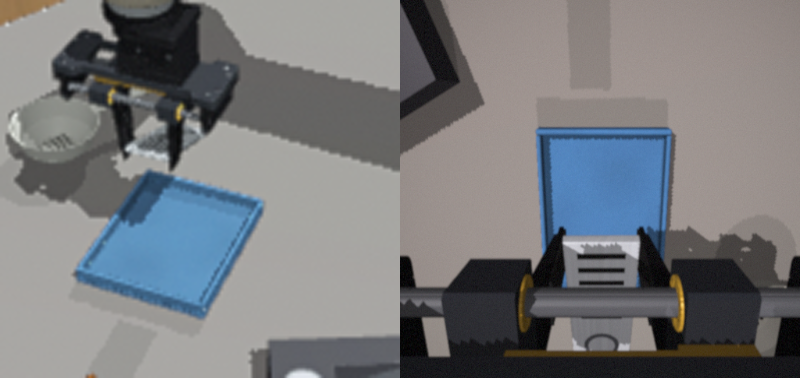

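The cover hangs over the dish, centred across its width (dish 537–672, cover about 601 in the right half). The dish's far edge is at row 128. I'll check its position along the dish.

```bash
python3 - <<'E'
from h import *
i=viewer.camera_info("wrist")
P=ray("wrist",[[175.5,130.5],[348,130.5]],22,i)[:,:2];print(P,np.linalg.norm(P[0]-P[1]))
u=np.array([.88,.474]);print(P.mean(0)-100*u, monitor.state()["eef_pos"][:2]-50*u)
E
```

```text
[[ 592.41044691  -53.63950504]
 [ 669.20558725 -196.30439043]] 162.02087243079546
[ 542.80801708 -172.37194774] [ 539.76893954 -169.44668717]
```

Emit:
{"fn": "move_arm", "kwargs": {
  "moves": [0,0,0.08,0,0,0,0.15,0,0,0,0.2,0,0,0,0.2,0,0,0,0.13,0,0,0,0.07,0,0,0,0.035,0,0,0,0,0]
}}

```text
t: 13.58
eef_pos: [583.9, -146.0, 40.3]
tcp_rot: [3.141, -0.0, 0.494]
ft_force: [0.4, -0.3, -1.7]
opening: 0.522
grip_force: 30.0
```

Emit:
{"fn": "move_arm", "kwargs": {
  "moves": [0,0,0.02,0,0,0,0.02,0,0,0,0.02,0,0,0,0.02,0,0,0,0.02,0,0,0,0.02,0,0,0,0,0]
}}

```text
t: 14.45
eef_pos: [583.6, -145.9, 21.9]
tcp_rot: [-3.141, 0.0, 0.494]
ft_force: [1.6, 0.3, 0.9]
opening: 0.525
grip_force: 30.0
```

Emit:
{"fn": "move_arm", "kwargs": {
  "moves": [0,0,0.015,0,0,0,0.015,0,0,0,0.015,0,0,0,0.015,0,0,0,0.015,0,0,0,0,0]
}}

```text
t: 15.2
eef_pos: [583.7, -145.9, 10.7]
tcp_rot: [-3.141, 0.0, 0.494]
ft_force: [1.2, 0.7, 1.8]
opening: 0.521
grip_force: 30.0
```

Emit:
{"fn": "move_arm", "kwargs": {
  "moves": [0,0,0.01,0,0,0,0,0]
}}

```text
t: 15.45
eef_pos: [583.8, -146.0, 9.4]
tcp_rot: [3.142, 0.0, 0.494]
ft_force: [1.0, -0.2, 1.9]
opening: 0.521
grip_force: 30.0
```

Emit:
{"fn": "move_arm", "kwargs": {
  "moves": [0,0,0,0,0,0,0,0,0,0,0,0,0,0,0,0],
  "claw": 75
}}

```text
t: 15.95
eef_pos: [583.8, -145.9, 9.4]
tcp_rot: [3.142, 0.0, 0.494]
ft_force: [1.0, 0.2, -0.1]
opening: 0.785
grip_force: 0.0
```

Emit:
{"fn": "move_arm", "kwargs": {
  "moves": [0,0,-0.05,0,0,0,-0.1,0,0,0,-0.25,0,0,0,-0.35,0,0.15,0,-0.35,0,0.3,0,0,0,0.3,0,0,0,0,0,0,0,0,0,0,0]
}}

```text
t: 17.08
eef_pos: [682.3, -92.7, 174.9]
tcp_rot: [3.141, 0.0, 0.494]
ft_force: [0.5, 0.3, 0.2]
opening: 0.784
grip_force: 0.0
```

```bash
python3 - <<'E'
from h import *
s=viewer.read_camera("scene")[100:310,170:410,::-1]
w=viewer.read_camera("top")[100:250,100:380,::-1]
cv2.imwrite("pics/s5.png",np.hstack([cv2.resize(s,(380,340),interpolation=cv2.INTER_CUBIC),cv2.resize(w,(420,340),interpolation=cv2.INTER_CUBIC)]))
E
```

```text
(no output)
```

View pics/s5.png

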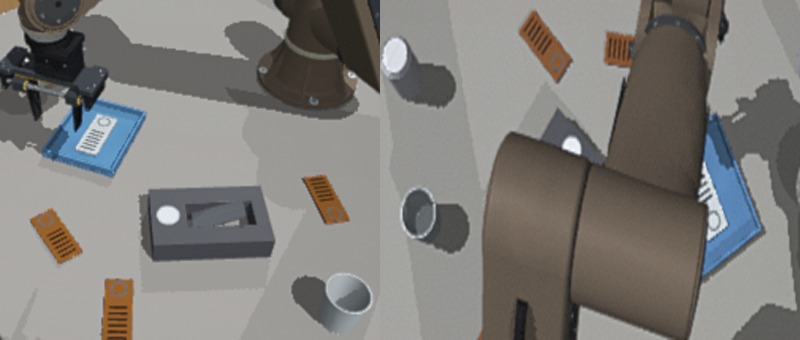

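The cover lies flat in the middle of the dish with its marks facing up. The cup still stands, and the gripper is clear.

```bash
python3 -c "
from cell import order
print(order.job_done())"
```

```text
the job is handed in; nothing more can be done
None
```

I tipped the cover up by its thumb mark, lifted it out by the slotted end and laid it flat, right way up, in the blue dish. The cup wasn't touched, and I handed the job in at about 17 s of the 51 s allowed; no verdict came back.

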